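# Index the dosing carousel and take the cap off its six-sided canister

### The job

On the dye-dosing carousel, turn the six-sided canister to the front, its tap over the drip tray, until the carousel clicks into its notch there; leave every cap on while it turns. Then take that canister's screw cap off (nobody has noted whether its thread is right- or left-handed, so try it both ways) and lift it straight up, clear of the mouth. Finish while holding the cap upright a few centimetres above its canister so that it drips back in, not putting it down or letting go, with the carousel still in that notch, the other three caps still screwed on and nothing else on the table disturbed.

Things in the scene. Friction and masses are not known exactly. Their poses are not given: they have to be found in the camera images.
- front_mark (a point): fixed point on the carousel's stand, 34 mm above the table, 100 mm from the turning axis towards the drip tray: where the axis of the canister in the front notch comes to stand. A spring roller clicks into a notch every 60 deg, one of them here, and pulls the carousel home from about 3 deg; in or out takes 0.6 Nm or so. Between notches it turns lightly and stays where left.
- stand: the carousel's fixed grey stand. Origin: on the table, on the turning axis; its -x axis points to the front, where a 44 x 84 mm steel drip tray lies 150 to 194 mm from the axis; a steel index block sits on its -y side. The round plate on it is 284 mm across its rim pins, top 34 mm above the table; each canister has a small brass tap pointing outwards.
- carousel: the turntable itself with all that is fixed on it (plate, column, grip bar, four canisters, two small bottles in seats). Origin: on the turning axis, 20 mm above the table; it turns about z, and the six-sided canister stands on its -x side.
- grip_bar (a point): point on the carousel's turning axis 200 mm above the table, inside the black grip bar on top of its central column: bar 16 mm thick, 64 long, from 180 to 210 mm above the table, on a flange 40 mm across. This frame turns with the carousel: x runs along the bar, and the six-sided canister stands 100 mm from the axis in the -x direction of this frame.
- hex_neck (a point): point on the axis of the six-sided canister's neck, 120 mm above the table, where the underside of its screwed-on cap sits; the rim is 18 mm higher (the only canister with a six-sided body, 57 mm across flats; the others are round), 100 mm from the turning axis; z up, x along the carousel's x. Neck 28 mm in diameter with two side pins that the cap's thread runs on.
- neck_1 (a point): the same for a round canister (body 59 mm across), 60 deg counter-clockwise of the six-sided one. Its cap stays on.
- neck_2 (a point): the same for the round canister opposite the six-sided one. Its cap stays on.
- neck_3 (a point): the same for the round canister 240 deg counter-clockwise of the six-sided one. Its cap stays on.
- cap_1: one of four identical-looking black screw caps (shuffled over the canisters): fluted skirt 47 mm across and 22 mm high, on it an upright grip bar 12 thick, 42 long, 26 high (48 mm in all). Origin: centre of the underside; z up; x along the bar. Screwed on, the origin is at the neck's point and the bar runs along the carousel's x. Its thread is right- or left-handed, not marked.
- cap_2: another of the four black caps, same outside, origin and axes; right- or left-handed, not marked. All caps: the loosening way (counter-clockwise seen from above if right-handed) it turns lightly (under 0.15 Nm), is free after 55 to 90 deg (70 is good) and lifts straight off; screwed on it lifts only 1 mm; the other way it stops hard within 5 deg, and forcing it (about 1 Nm) drives the carousel out of its notch.
- cap_3: another of the four black caps, outside exactly like cap_1, same origin and axes. Its thread is right- or left-handed, not marked.
- cap_4: another of the four black caps, outside exactly like cap_1, same origin and axes. Its thread is right- or left-handed, not marked.
- pitcher: bystander: aluminium pouring pitcher, 172 x 106 x 134 mm, origin centre of the underside, left of the carousel
- labels: bystander: roll of white blank labels lying flat, 78 mm across, 34 mm high, origin centre of the underside, front left of the carousel
- small_tin: bystander: small black round tin, 51 mm across, 30 mm high, origin centre of the underside, front right
- spat: bystander: silicone spatula with wooden handle lying flat, 45 x 243 x 11 mm, origin its middle, right of the carousel

How it is judged:
On the way, in this order (a step that is already met when the one before it is completed fails the run):
1. the six-sided canister has been turned to the front notch, with all four caps still on (horizontal distance between hex_neck and front_mark below 0.006 m and distance between any of cap_1, cap_2, cap_3, cap_4 and hex_neck below 0.006 m and distance between any of cap_1, cap_2, cap_3, cap_4 and neck_1 below 0.006 m and distance between any of cap_1, cap_2, cap_3, cap_4 and neck_2 below 0.006 m and distance between any of cap_1, cap_2, cap_3, cap_4 and neck_3 below 0.006 m), for 0.3 s.
2. the six-sided canister's cap is lifted off its neck (((z of cap_1 in the frame of hex_neck above 0.04 m and horizontal distance between cap_1 and hex_neck below 0.05 m and angle between cap_1's own z axis and vertical below 0.35 rad) or (z of cap_2 in the frame of hex_neck above 0.04 m and horizontal distance between cap_2 and hex_neck below 0.05 m and angle between cap_2's own z axis and vertical below 0.35 rad) or (z of cap_3 in the frame of hex_neck above 0.04 m and horizontal distance between cap_3 and hex_neck below 0.05 m and angle between cap_3's own z axis and vertical below 0.35 rad) or (z of cap_4 in the frame of hex_neck above 0.04 m and horizontal distance between cap_4 and hex_neck below 0.05 m and angle between cap_4's own z axis and vertical below 0.35 rad))), for 0.2 s.
At the end, for the whole second after the job is handed in: Carousel in its front notch (within 6 mm); the six-sided canister's cap held still and upright (0.35 rad) in the fingers, underside over 40 mm above where it sat and within 50 mm of its axis, touching nothing else; the three round canisters' caps fully down on them (horizontal distance between hex_neck and front_mark below 0.006 m and distance between any of cap_1, cap_2, cap_3, cap_4 and neck_1 below 0.006 m and distance between any of cap_1, cap_2, cap_3, cap_4 and neck_2 below 0.006 m and distance between any of cap_1, cap_2, cap_3, cap_4 and neck_3 below 0.006 m and (((z of cap_1 in the frame of hex_neck above 0.04 m and horizontal distance between cap_1 and hex_neck below 0.05 m and angle between cap_1's own z axis and vertical below 0.35 rad) and contact force between the fingers and cap_1 above 2 N and contact force between cap_1 and carousel below 0.2 N and linear speed of cap_1 below 0.03 m/s) or ((z of cap_2 in the frame of hex_neck above 0.04 m and horizontal distance between cap_2 and hex_neck below 0.05 m and angle between cap_2's own z axis and vertical below 0.35 rad) and contact force between the fingers and cap_2 above 2 N and contact force between cap_2 and carousel below 0.2 N and linear speed of cap_2 below 0.03 m/s) or ((z of cap_3 in the frame of hex_neck above 0.04 m and horizontal distance between cap_3 and hex_neck below 0.05 m and angle between cap_3's own z axis and vertical below 0.35 rad) and contact force between the fingers and cap_3 above 2 N and contact force between cap_3 and carousel below 0.2 N and linear speed of cap_3 below 0.03 m/s) or ((z of cap_4 in the frame of hex_neck above 0.04 m and horizontal distance between cap_4 and hex_neck below 0.05 m and angle between cap_4's own z axis and vertical below 0.35 rad) and contact force between the fingers and cap_4 above 2 N and contact force between cap_4 and carousel below 0.2 N and linear speed of cap_4 below 0.03 m/s))); the arm keeps its last pose, push and grip.
It fails at once if a thing beside the carousel was pushed or knocked over (moved more than 30 mm) (distance of any of labels, small_tin, spat from where it was at the start of the episode above 0.03 m).
It also fails if it takes over 51 s, if anything falls off the work surface, if the arm or the gripper's body presses on something with over 40 N, if the wrist force passes 120 N, or if a joint passes its speed limit or range.

### The arm

A 6-joint arm with a two-finger parallel gripper is mounted at the origin on a cart in front of the work surface, level with it; the furniture and walls round the work are solid. World frame = base frame: x ahead of the robot, y to its left, z up, the work surface at z = 0. Lengths are in m, angles in rad, forces in N, time in s.
With the tool pointing down it reaches from about 0.3 to 0.85 m from the base axis. Payload 5.4 kg.
Tool frame: the origin (TCP) lies midway between the tips of the shut fingers; the grasp point (between the pads) lies 19 mm behind it; z points along the fingers, x is the direction in which the jaws open and shut, and the axes are right-handed (so a half turn about z gives the same grasp; the last joint's range is limited). The gripper opens to 85 mm and grips with 20 to 120 N. Pads are 22 mm wide; open, the fingers measure 114 mm over their backs; the gripper's body (76 mm by 85 mm) begins 54 mm behind the grasp point. The pads swing forward as they close: fully open they stand 13 mm farther back than shut.
Start: joints at [-1.503, 0.158, 1.597, -0, 1.386, -0.21], TCP at [0.158, -0.553, 0.231] pointing down, gripper open.
Joint ranges: [-2.91, 2.91], [-0.94, 2.29], [0.18, 2.7], [-1.29, 4.43], [0.17, 2.64], [-3, 3]. Speed limits (rad/s): [2.57, 2.57, 3.14, 3.14, 3.14, 3.14].

### API

Orientations are given as a unit quaternion [x, y, z, w].
In Python, from plant import * gives the robot as it stands. The module is installed in compiled form; this text tells all that it offers.
- The arm moves only by the tool arm_command, never from a script. Its argument "increments" is a list of rows, each an object of numbers: "x", "y", "z": the shift along the tool's x, y, z in m; "rx", "ry", "rz": the turn, a rotation vector about the tool's x, y, z in rad; "grip": the closure, from -1 (fully open) to 1 (shut). In form: [{"x": .., "y": .., "z": .., "rx": .., "ry": .., "rz": .., "grip": ..}, ...]. A call has 1 to 5 rows; each row shifts and turns the pose as measured when the row begins, along the tool's axes as they then stand; what a row does not reach is not made up. A row lasts 1/8 s, in which the tool goes at most 62.5 mm and 10.7 degrees, less where a joint would pass 70% of its speed; a pose out of reach is approached as far as the arm can. A call with a gripper value outside its range is refused whole. The fingers move at their own pace and stop on an object; "grip_force" is the grip in N (left out, the last holds). Time passes only in rows, so rows that do not move let the fingers close. It gives the time, the measured TCP pose, the force and the opening at its end, in the units of the state.
- get_state(): the state, without advancing time (a new reading comes with each control period).
- snapshot(name): name is "scene" or "top" or "wrist"; returns the picture (384x512x3 uint8, red, green, blue); there is no depth.
- calibration(name): a dict with "fovy" (degrees; the focal length in pixels is half the picture's height over the tangent of half this angle, whatever the lens; pixels are square), "cx", "cy" (the principal point, pixels), "distortion" ([k1, k2, p1, p2, k3] as OpenCV has them; the pictures are not rectified), "pose" (4x4, takes a point from camera to world coordinates); the wrist camera has in their place "hand_eye" (4x4, takes a point from camera to tool coordinates, whose origin is the TCP and whose axes are the tool frame's). Camera axes: x right, y down, z forward; pixel columns grow to the right and rows downward; lengths in m; the calibration is good to about 2 mm. A picture is of the moment at which its call begins: read the wrist's pose just before it. calibration takes no time and is no camera call.
- job_done(): hands the job in, once; it reports no verdict.
Trained networks look in the newest picture that a camera, given by its name, has taken for a name from the list of things; names that differ only in an ending like _2 or _b are one class to them, and where a whole thing is asked for, a point or a joint stands for the part that bears it (a point fixed in the world has none). Each returns a list of dicts, best first, with "p" (0 to 1); they miss things now and then, are a little off and sometimes report something else, mostly with a low value. They report only what shows in the picture. A call takes as long as a camera call.
- spot_in(camera, label): "at" ([column, row] in pixels, amid what is visible of it).
- outline_of(camera, label): "pixels" (384x512 bool, what is visible of it) and "at" ([column, row] in pixels, amid what is visible of it).
- spot_point(camera, label): "at" ([column, row] in pixels: a listed point, or the origin of a listed thing).
The state is a dict: "time": time; "qpos": joint angles; "dq": joint speeds; "joint_torque": joint torques, N m; "eef_pos": TCP position; "ee_rot": TCP orientation; "force": force on the tool from outside, world axes, zero at the start; "wrist_torque": the same for the moment, N m; "gripper_width": finger opening in m.
Only numpy, scipy, OpenCV 4.12 (cv2) and the standard library are available. Lean on these libraries where they do the work, as an engineer would, in place of code of your own. Each camera call takes 0.05 s, during which the arm holds its last target.

## Working session

There is one attempt and no reset: what is moved stays moved. The work goes in short steps, Python scripts to look and compute and a tool call to move; the robot and the scene stay as the last step left them, time stands still between calls to the robot, and variables do not carry over. Pictures are saved under pics/ and viewed, and the job is handed in when it is done.

Besides the shell and the picture viewer there is one more tool, called after "Request:" as a command line: name --argument value ..., lists and objects as JSON in quotes. arm_command: Moves the arm, as the interface text tells. Its arguments: {"type":"object","properties":{"increments":{"type":"array","items":{"type":"object","properties":{"x":{"type":"number"},"y":{"type":"number"},"z":{"type":"number"},"rx":{"type":"number"},"ry":{"type":"number"},"rz":{"type":"number"},"grip":{"type":"number"}}}},"grip_force":{"type":"number"}},"required":["increments"]}

```bash
mkdir -p pics; cat > h.py <<'E'
from plant import *
import numpy as np, cv2
from scipy.spatial.transform import Rotation as R
def K(c):
    f=192/np.tan(np.radians(c['fovy'])/2); return np.array([[f,0,c['cx']],[0,f,c['cy']],[0,0,1]])
def campose(n):
    c=calibration(n)
    if n=='wrist':
        s=get_state(); T=np.eye(4);T[:3,:3]=R.from_quat(s['ee_rot']).as_matrix();T[:3,3]=s['eef_pos']
        return c,T@np.array(c['hand_eye'])
    return c,np.array(c['pose'])
def onz(n,uv,z,cp=None):
    c,P=cp or campose(n)
    p=cv2.undistortPoints(np.array([[uv]],float),K(c),np.array(c['distortion'],float)).ravel()
    d=P[:3,:3]@np.array([p[0],p[1],1]); o=P[:3,3]
    return o+d*(z-o[2])/d[2]
def proj(n,X,cp=None):
    c,P=cp or campose(n); Q=np.linalg.inv(P)
    return cv2.projectPoints(np.array(X,float).reshape(-1,3),cv2.Rodrigues(Q[:3,:3])[0],Q[:3,3],K(c),np.array(c['distortion'],float))[0].reshape(-1,2)
def snap(n,f):
    im=snapshot(n); cv2.imwrite('pics/'+f+'.png',cv2.cvtColor(np.asarray(im),cv2.COLOR_RGB2BGR)); return im
E
python3 - <<'E'
from h import *
np.set_printoptions(precision=4,suppress=True)
s=get_state();print(s)
for n in('scene','top'):
    snap(n,n+'0')
    print(n,calibration(n)['fovy'],campose(n)[1])
    for l,z in(('grip_bar',.2),('hex_neck',.12),('front_mark',.034),('stand',0),('neck_1',.12),('neck_2',.12),('neck_3',.12)):
        for d in spot_point(n,l)[:2]: print(n,l,round(d['p'],2),np.round(d['at'],1),onz(n,d['at'],z))
print(get_state()['time'])
E
```

```text
{'time': 0.0, 'qpos': array([-1.5031,  0.159 ,  1.5982, -0.    ,  1.3862, -0.2101]), 'dq': array([-0.0003, -0.0015, -0.0007,  0.0019, -0.0005, -0.0016]), 'joint_torque': array([ -0.001 , -39.5999, -33.1431,  -0.0002,   0.0083,   0.    ]), 'eef_pos': array([ 0.1576, -0.5524,  0.2303]), 'ee_rot': array([ 0.7982, -0.6024, -0.0006, -0.0007]), 'force': array([-0.0176, -0.0777,  0.3916]), 'wrist_torque': array([0.0333, 0.0301, 0.0172]), 'gripper_width': 0.08528655303316457}
scene 47.0327490271953 [[-0.6007 -0.3364  0.7252 -0.5276]
 [-0.7995  0.2596 -0.5417  0.7986]
 [-0.006  -0.9052 -0.4249  0.7567]
 [ 0.      0.      0.      1.    ]]
scene grip_bar 0.74 [224.  169.7] [0.6041 0.0557 0.2   ]
scene hex_neck 0.61 [252.5 195.3] [ 0.5235 -0.0011  0.12  ]
scene hex_neck 0.4 [201.9 200.2] [0.5948 0.1516 0.12  ]
scene neck_1 0.85 [239.3 185.1] [ 0.6169 -0.0144  0.12  ]
scene neck_1 0.77 [196.5 190.2] [0.6721 0.1259 0.12  ]
scene neck_2 0.85 [239.3 185.1] [ 0.6169 -0.0144  0.12  ]
scene neck_2 0.77 [196.5 190.2] [0.6721 0.1259 0.12  ]
scene neck_3 0.85 [239.3 185.1] [ 0.6169 -0.0144  0.12  ]
scene 
[... 172 characters left out ...]
245]
 [ 0.      0.      0.      1.    ]]
top grip_bar 0.83 [241.6 173.9] [0.5957 0.0667 0.2   ]
top grip_bar 0.53 [243.9 217.1] [0.4827 0.0605 0.2   ]
top hex_neck 0.84 [266.1 201.7] [0.5344 0.0025 0.12  ]
top front_mark 0.56 [243.6 215.7] [0.5057 0.0686 0.034 ]
top stand 0.58 [206.  189.8] [0.5907 0.1868 0.    ]
top stand 0.42 [364.4 220.8] [ 0.4928 -0.2966  0.    ]
top neck_1 0.82 [275.3 171.3] [ 0.6205 -0.0238  0.12  ]
top neck_1 0.59 [209.  190.8] [0.5659 0.1616 0.12  ]
top neck_2 0.82 [275.3 171.3] [ 0.6205 -0.0238  0.12  ]
top neck_2 0.59 [209.  190.8] [0.5659 0.1616 0.12  ]
top neck_3 0.82 [275.3 171.3] [ 0.6205 -0.0238  0.12  ]
top neck_3 0.59 [209.  190.8] [0.5659 0.1616 0.12  ]
0.8
```

```bash
cd pics; python3 -c "
import cv2
a=cv2.imread('top0.png');cv2.imwrite('t0z.png',cv2.resize(a[80:290,120:400],None,fx=2.85,fy=2.85,interpolation=2))
a=cv2.imread('scene0.png');cv2.imwrite('s0z.png',cv2.resize(a[80:330,100:400],None,fx=2.4,fy=2.4,interpolation=2))"
```

```text
(no output)
```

View pics/t0z.png

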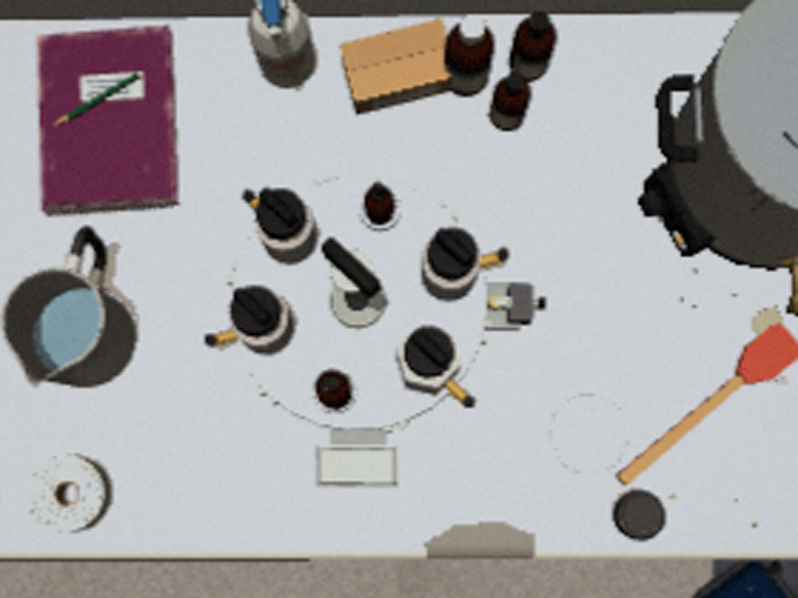

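View pics/s0z.png

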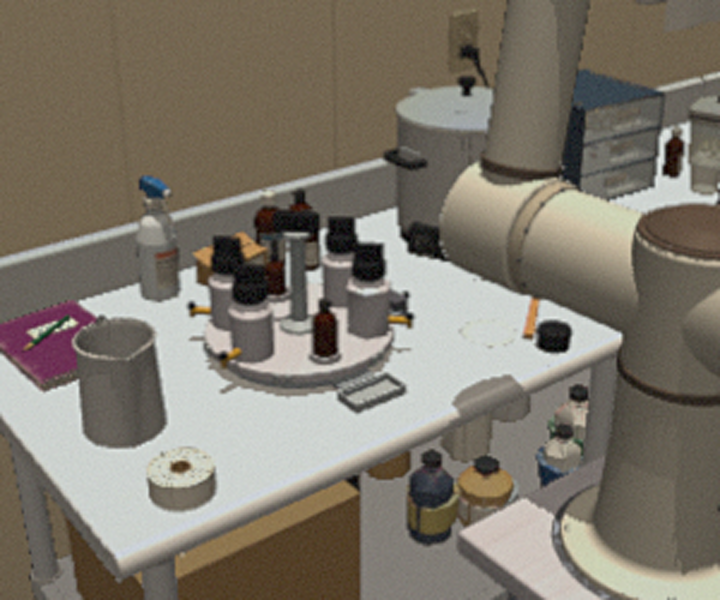

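View pics/top0.png

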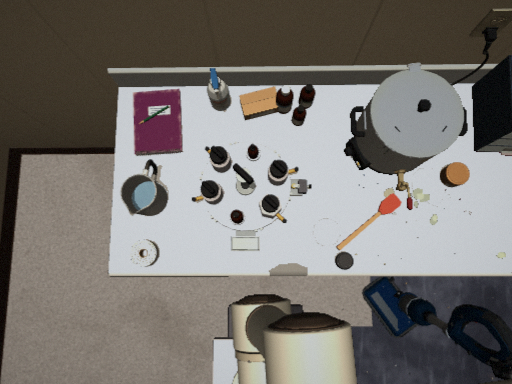

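```bash
cat >> h.py <<'E'
def plan(p,yaw=None,n=None,vmax=.06,amax=10):
    s=get_state(); T=R.from_quat(s['ee_rot']); P=s['eef_pos']; p=np.array(p)
    x=T.as_matrix()[:,0]; y0=np.degrees(np.arctan2(x[1],x[0])); 
    if yaw is None: yaw=y0
    # goal: exact tool-down
    G=R.from_matrix(np.array([[np.cos(np.radians(yaw)),np.sin(np.radians(yaw)),0],[np.sin(np.radians(yaw)),-np.cos(np.radians(yaw)),0],[0,0,-1]]).astype(float))
    rv=(T.inv()*G).as_rotvec()
    n=n or int(max(np.ceil(np.linalg.norm(p-P)/vmax),np.ceil(np.degrees(np.linalg.norm(rv))/amax),1))
    print('from',P.round(4),'yaw',y0.round(2),'q',np.round(s['qpos'],2),'rows',n)
    for k in range(n):
        Tk=T*R.from_rotvec(rv*k/n); d=Tk.inv().apply((p-P)/n)
        r=rv/n
        print('{"x":%.4f,"y":%.4f,"z":%.4f,"rx":%.4f,"ry":%.4f,"rz":%.4f}'%(*d,*r),end=',\n' )
E
python3 - <<'E'
from h import *
print(np.round(calibration('wrist')['hand_eye'],3),calibration('wrist')['fovy'])
plan([.50,.06,.40],-46)
E
```

```text
[[ 1.    -0.     0.002  0.   ]
 [-0.     0.959  0.285 -0.072]
 [-0.001 -0.285  0.959 -0.143]
 [ 0.     0.     0.     1.   ]] 70.76886429423185
from [ 0.1577 -0.5529  0.2313] yaw -74.08 q [-1.5   0.16  1.6   0.    1.39 -0.21] rows 13
{"x":-0.0381,"y":-0.0383,"z":-0.0130,"rx":-0.0000,"ry":0.0000,"rz":-0.0377},
{"x":-0.0367,"y":-0.0397,"z":-0.0130,"rx":-0.0000,"ry":0.0000,"rz":-0.0377},
{"x":-0.0351,"y":-0.0410,"z":-0.0130,"rx":-0.0000,"ry":0.0000,"rz":-0.0377},
{"x":-0.0336,"y":-0.0423,"z":-0.0130,"rx":-0.0000,"ry":0.0000,"rz":-0.0377},
{"x":-0.0319,"y":-0.0435,"z":-0.0130,"rx":-0.0000,"ry":0.0000,"rz":-0.0377},
{"x":-0.0303,"y":-0.0447,"z":-0.0130,"rx":-0.0000,"ry":0.0000,"rz":-0.0377},
{"x":-0.0286,"y":-0.0458,"z":-0.0130,"rx":-0.0000,"ry":0.0000,"rz":-0.0377},
{"x":-0.0268,"y":-0.0469,"z":-0.0130,"rx":-0.0000,"ry":0.0000,"rz":-0.0377},
{"x":-0.0250,"y":-0.0479,"z":-0.0130,"rx":-0.0000,"ry":0.0000,"rz":-0.0377},
{"x":-0.0232,"y":-0.0488,"z":-0.0130,"rx":-0.0000,"ry":0.0000,"rz":-0.0377},
{"x":-0.0214,"y":-0.0496,"z":-0.0130,"rx":-0.0000,"ry":0.0000,"rz":-0.0377},
{"x":-0.0195,"y":-0.0504,"z":-0.0130,"rx":-0.0000,"ry":0.0000,"rz":-0.0377},
{"x":-0.0176,"y":-0.0511,"z":-0.0130,"rx":-0.0000,"ry":0.0000,"rz":-0.0377},
```

Request:
arm_command --increments '[{"x": -0.038, "y": -0.038, "z": -0.018, "rz": -0.038, "grip": -1}, {"x": -0.037, "y": -0.04, "z": -0.018, "rz": -0.038, "grip": -1}, {"x": -0.035, "y": -0.041, "z": -0.018, "rz": -0.038, "grip": -1}, {"x": -0.034, "y": -0.042, "z": -0.018, "rz": -0.038, "grip": -1}, {"x": -0.032, "y": -0.0435, "z": -0.018, "rz": -0.038, "grip": -1}]'

```text
invalid input at $.increments[0]: expected keys x, y, z, rx, ry, rz, grip
```

Request:
arm_command --increments '[{"x": -0.03, "y": -0.045, "z": -0.018, "rz": -0.038, "grip": -1}, {"x": -0.029, "y": -0.046, "z": -0.018, "rz": -0.038, "grip": -1}, {"x": -0.027, "y": -0.047, "z": -0.018, "rz": -0.038, "grip": -1}, {"x": -0.025, "y": -0.048, "z": -0.018, "rz": -0.038, "grip": -1}, {"x": -0.023, "y": -0.049, "z": -0.01, "rz": -0.038, "grip": -1}]'

```text
invalid input at $.increments[0]: expected keys x, y, z, rx, ry, rz, grip
```

```bash
python3 - <<'E'
from h import *
print(get_state()['time'],get_state()['force'])
plan([.55,.05,.40],-46)
E
```

```text
0.8 [ 0.77420415  0.20886581 -0.4421183 ]
from [ 0.1577 -0.5529  0.2313] yaw -74.08 q [-1.5   0.16  1.6   0.    1.39 -0.21] rows 13
{"x":-0.0363,"y":-0.0417,"z":-0.0130,"rx":-0.0000,"ry":0.0000,"rz":-0.0377},
{"x":-0.0347,"y":-0.0431,"z":-0.0130,"rx":-0.0000,"ry":0.0000,"rz":-0.0377},
{"x":-0.0331,"y":-0.0444,"z":-0.0130,"rx":-0.0000,"ry":0.0000,"rz":-0.0377},
{"x":-0.0314,"y":-0.0456,"z":-0.0130,"rx":-0.0000,"ry":0.0000,"rz":-0.0377},
{"x":-0.0296,"y":-0.0467,"z":-0.0130,"rx":-0.0000,"ry":0.0000,"rz":-0.0377},
{"x":-0.0279,"y":-0.0478,"z":-0.0130,"rx":-0.0000,"ry":0.0000,"rz":-0.0377},
{"x":-0.0260,"y":-0.0488,"z":-0.0130,"rx":-0.0000,"ry":0.0000,"rz":-0.0377},
{"x":-0.0242,"y":-0.0498,"z":-0.0130,"rx":-0.0000,"ry":0.0000,"rz":-0.0377},
{"x":-0.0223,"y":-0.0506,"z":-0.0130,"rx":-0.0000,"ry":0.0000,"rz":-0.0377},
{"x":-0.0204,"y":-0.0515,"z":-0.0130,"rx":-0.0000,"ry":0.0000,"rz":-0.0377},
{"x":-0.0184,"y":-0.0522,"z":-0.0130,"rx":-0.0000,"ry":0.0000,"rz":-0.0377},
{"x":-0.0164,"y":-0.0528,"z":-0.0130,"rx":-0.0000,"ry":0.0000,"rz":-0.0377},
{"x":-0.0144,"y":-0.0534,"z":-0.0130,"rx":-0.0000,"ry":0.0000,"rz":-0.0377},
```

All keys are needed.

Request:
arm_command --increments '[{"x": -0.036, "y": -0.042, "z": -0.018, "rx": 0, "ry": 0, "rz": -0.038, "grip": -1}, {"x": -0.035, "y": -0.043, "z": -0.018, "rx": 0, "ry": 0, "rz": -0.038, "grip": -1}, {"x": -0.033, "y": -0.044, "z": -0.018, "rx": 0, "ry": 0, "rz": -0.038, "grip": -1}, {"x": -0.031, "y": -0.045, "z": -0.018, "rx": 0, "ry": 0, "rz": -0.038, "grip": -1}, {"x": -0.03, "y": -0.046, "z": -0.018, "rx": 0, "ry": 0, "rz": -0.038, "grip": -1}]'

```text
time: 1.42
eef_pos: [0.3087, -0.3168, 0.3222]
ee_rot: [0.852, -0.524, -0.001, -0.001]
force: [0.5, -1.0, 0.9]
gripper_width: 0.0855
```

Request:
arm_command --increments '[{"x": -0.028, "y": -0.048, "z": -0.018, "rx": 0, "ry": 0, "rz": -0.038, "grip": -1}, {"x": -0.026, "y": -0.049, "z": -0.018, "rx": 0, "ry": 0, "rz": -0.038, "grip": -1}, {"x": -0.024, "y": -0.05, "z": -0.018, "rx": 0, "ry": 0, "rz": -0.038, "grip": -1}, {"x": -0.022, "y": -0.051, "z": -0.018, "rx": 0, "ry": 0, "rz": -0.038, "grip": -1}, {"x": -0.02, "y": -0.051, "z": -0.01, "rx": 0, "ry": 0, "rz": -0.038, "grip": -1}]'

```text
time: 2.05
eef_pos: [0.4633, -0.0766, 0.4098]
ee_rot: [0.899, -0.439, 0.003, -0.001]
force: [0.7, -0.5, 0.6]
gripper_width: 0.0855
```

```bash
python3 - <<'E'
from h import *
print(get_state()['time'],get_state()['force'])
plan([.55,.05,.40],-46)
E
```

```text
2.05 [ 0.67970389 -0.49432585  0.64351769]
from [ 0.4633 -0.0766  0.4098] yaw -52.07 q [-0.42 -0.18  1.58  0.    1.73  0.49] rows 3
{"x":-0.0155,"y":-0.0487,"z":0.0034,"rx":-0.0014,"ry":-0.0016,"rz":-0.0353},
{"x":-0.0138,"y":-0.0492,"z":0.0034,"rx":-0.0014,"ry":-0.0016,"rz":-0.0353},
{"x":-0.0120,"y":-0.0497,"z":0.0033,"rx":-0.0014,"ry":-0.0016,"rz":-0.0353},
```

Request:
arm_command --increments '[{"x": -0.015, "y": -0.049, "z": 0.003, "rx": -0.001, "ry": -0.002, "rz": -0.035, "grip": -1}, {"x": -0.014, "y": -0.049, "z": 0.003, "rx": -0.001, "ry": -0.002, "rz": -0.035, "grip": -1}, {"x": -0.012, "y": -0.05, "z": 0.003, "rx": -0.001, "ry": -0.002, "rz": -0.035, "grip": -1}, {"x": 0, "y": 0, "z": 0, "rx": 0, "ry": 0, "rz": 0, "grip": -1}]'

```text
time: 2.55
eef_pos: [0.5539, 0.0579, 0.4023]
ee_rot: [0.922, -0.387, 0.001, -0.001]
force: [-1.0, 0.2, -1.0]
gripper_width: 0.0851
```

```bash
python3 - <<'E'
from h import *
np.set_printoptions(precision=4,suppress=True)
cp=campose('wrist'); n='wrist'; snap(n,'w1')
for l,z in(('grip_bar',.2),('hex_neck',.12),('front_mark',.034),('neck_1',.12),('stand',0)):
    for d in spot_point(n,l)[:3]: print(n,l,round(d['p'],2),np.round(d['at'],1),onz(n,d['at'],z,cp))
for d in spot_point(n,'cap_1')[:5]: print('cap',round(d['p'],2),np.round(d['at'],1),onz(n,d['at'],.12,cp))
s=get_state();print(s['time'],s['eef_pos'])
E
```

```text
wrist grip_bar 0.72 [275.8 141.7] [0.5986 0.0619 0.2   ]
wrist hex_neck 0.61 [270.8 199.1] [ 0.5255 -0.0105  0.12  ]
wrist hex_neck 0.42 [273.3 141. ] [0.5951 0.0548 0.12  ]
wrist neck_1 0.83 [267.4  63.8] [0.6675 0.1407 0.12  ]
wrist neck_1 0.66 [210.2 105.3] [0.5659 0.161  0.12  ]
wrist neck_1 0.59 [325.6 167.6] [ 0.6247 -0.0355  0.12  ]
cap 0.71 [272.2  62.9] [0.6733 0.1366 0.12  ]
cap 0.62 [274.5 197.3] [ 0.532  -0.0126  0.12  ]
cap 0.61 [210.3 107.2] [0.564  0.1591 0.12  ]
cap 0.59 [320.  164.9] [ 0.6212 -0.0257  0.12  ]
2.9 [0.5529 0.0542 0.404 ]
```

View pics/w1.png

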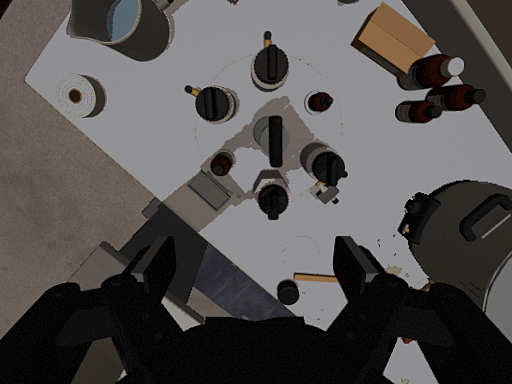

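```bash
python3 - <<'E'
from h import *
np.set_printoptions(precision=4,suppress=True)
cp=campose('wrist')
A=onz('wrist',(276.5,117.5),.21,cp);B=onz('wrist',(275.5,166),.21,cp);print('bar',A,B,(A+B)/2,np.degrees(np.arctan2(*(A-B)[1::-1])),np.linalg.norm(A-B))
ax=np.array([.597,.064])
for n,uv in(('wrist',(209,189)),('top',(245,243.5))):
    p=onz(n,uv,.006,cp if n=='wrist' else None);d=p[:2]-ax;print('tray',p,np.linalg.norm(d),np.degrees(np.arctan2(d[1],d[0])))
import cv2
im=cv2.imread('pics/w1.png');cv2.imwrite('pics/w1z.png',cv2.resize(im[30:240,140:380],None,fx=3.2,fy=2.85*3.2/2.85,interpolation=2)[:600])
E
```

```text
bar [0.6195 0.0789 0.21  ] [0.5767 0.0373 0.21  ] [0.5981 0.0581 0.21  ] 44.17781374249184 0.059691596254862846
tray [0.4294 0.0617 0.006 ] 0.16765142376850842 -179.21646312930835
tray [0.4247 0.0654 0.006 ] 0.17226231874661138 179.53075573994047
```

View pics/w1z.png

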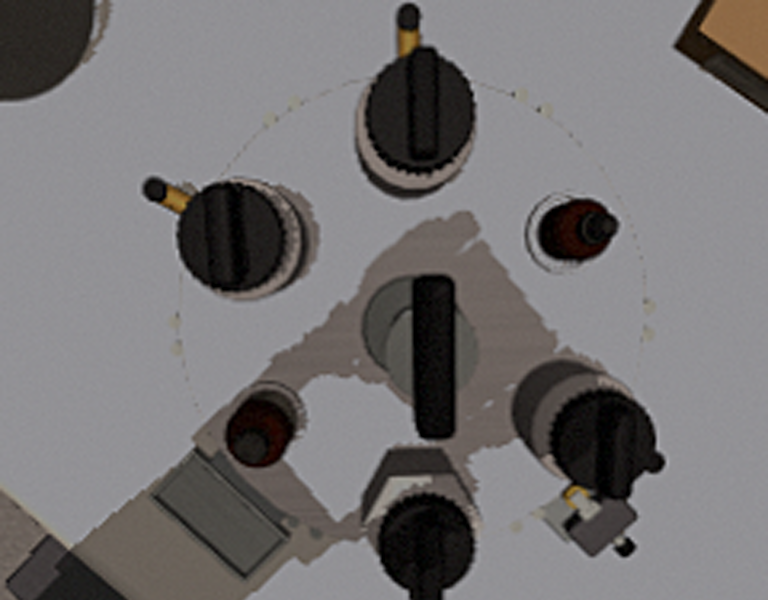

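```bash
python3 - <<'E'
from h import *
plan([.599,.062,.187],-46)
E
```

```text
from [0.5529 0.0542 0.404 ] yaw -45.88 q [-0.12  0.05  1.38  0.    1.71  0.68] rows 4
{"x":0.0064,"y":-0.0094,"z":0.0543,"rx":-0.0010,"ry":-0.0011,"rz":0.0005},
{"x":0.0064,"y":-0.0095,"z":0.0543,"rx":-0.0010,"ry":-0.0011,"rz":0.0005},
{"x":0.0065,"y":-0.0095,"z":0.0543,"rx":-0.0010,"ry":-0.0011,"rz":0.0005},
{"x":0.0065,"y":-0.0096,"z":0.0543,"rx":-0.0010,"ry":-0.0011,"rz":0.0005},
```

Request:
arm_command --increments '[{"x": 0.013, "y": -0.019, "z": 0.03, "rx": -0.002, "ry": -0.002, "rz": 0, "grip": -1}, {"x": 0.013, "y": -0.019, "z": 0.04, "rx": -0.002, "ry": -0.002, "rz": 0, "grip": -1}, {"x": 0, "y": 0, "z": 0.05, "rx": 0, "ry": 0, "rz": 0, "grip": -1}, {"x": 0, "y": 0, "z": 0.04, "rx": 0, "ry": 0, "rz": 0, "grip": -1}]'

```text
time: 3.4
eef_pos: [0.603, 0.0581, 0.2471]
ee_rot: [0.92, -0.392, 0.007, -0.002]
force: [-0.1, 0.2, -0.4]
gripper_width: 0.0853
```

```bash
python3 - <<'E'
from h import *
snap('wrist','w2')
plan([.599,.062,.187],-46)
E
```

```text
from [0.6001 0.0582 0.2408] yaw -46.23 q [-0.1   0.22  1.51 -0.    1.41  0.7 ] rows 1
{"x":-0.0037,"y":-0.0017,"z":0.0538,"rx":-0.0023,"ry":-0.0041,"rz":-0.0039},
```

View pics/w2.png

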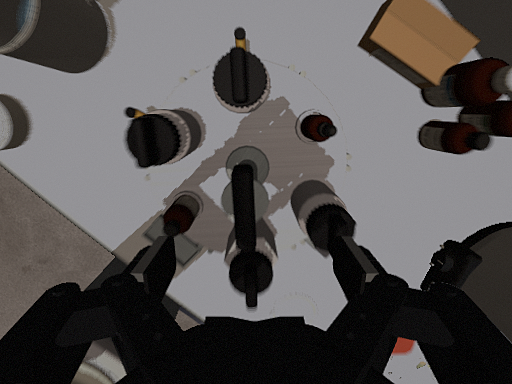

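Request:
arm_command --increments '[{"x": -0.004, "y": -0.002, "z": 0.025, "rx": -0.002, "ry": -0.004, "rz": -0.004, "grip": -1}, {"x": 0, "y": 0, "z": 0.025, "rx": 0, "ry": 0, "rz": 0, "grip": -1}, {"x": 0, "y": 0, "z": 0, "rx": 0, "ry": 0, "rz": 0, "grip": -1}]'

```text
time: 3.82
eef_pos: [0.5985, 0.0604, 0.1913]
ee_rot: [0.92, -0.392, -0.0, -0.0]
force: [0.0, 0.4, 0.1]
gripper_width: 0.0856
```

```bash
python3 - <<'E'
from h import *
cp=campose('wrist');im=snap('wrist','w3')
plan([.599,.062,.186],-46)
A=onz('wrist',(243,165),.21,cp)
print(get_state()['force'])
E
```

```text
from [0.5995 0.0604 0.193 ] yaw -46.18 q [-0.1   0.26  1.56  0.    1.32  0.71] rows 1
{"x":-0.0016,"y":-0.0007,"z":0.0070,"rx":-0.0021,"ry":-0.0023,"rz":-0.0032},
[-0.91817537  0.69217351 -0.24774738]
```

View pics/w3.png

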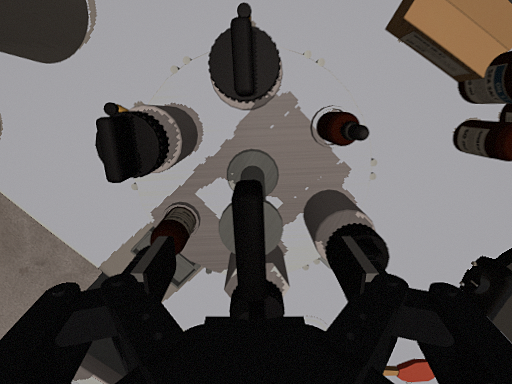

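```bash
python3 - <<'E'
from h import *
cp=campose('wrist');s=get_state()
T=R.from_quat(s['ee_rot'])
for uv in((245,184),(249,250),(250,275)):
    A=onz('wrist',uv,.21,cp);print(A,T.inv().apply(A-s['eef_pos']))
E
```

```text
[0.62419727 0.0895928  0.21      ] [-0.00398103 -0.03807608 -0.01688903]
[0.59964802 0.06361113 0.21      ] [-0.00223028 -0.00237394 -0.01695971]
[0.58903872 0.052798   0.21      ] [-0.00177328  0.01276776 -0.01699033]
```

Request:
arm_command --increments '[{"x": -0.002, "y": 0, "z": 0.007, "rx": -0.002, "ry": -0.002, "rz": -0.04, "grip": -1}, {"x": 0, "y": 0, "z": 0, "rx": 0, "ry": 0, "rz": 0, "grip": 1}, {"x": 0, "y": 0, "z": 0, "rx": 0, "ry": 0, "rz": 0, "grip": 1}, {"x": 0, "y": 0, "z": 0, "rx": 0, "ry": 0, "rz": 0, "grip": 1}, {"x": 0, "y": 0, "z": 0, "rx": 0, "ry": 0, "rz": 0, "grip": 1}]' --grip_force 50

```text
time: 4.5
eef_pos: [0.5985, 0.0639, 0.1945]
ee_rot: [0.927, -0.374, 0.0, -0.003]
force: [-8.1, 6.6, 0.3]
gripper_width: 0.0147
```

```bash
python3 - <<'E'
from h import *
s=get_state();print(s['force'],s['wrist_torque'],s['gripper_width'])
plan([.598,.063,.187],-90)
E
```

```text
[-8.08673116  6.55732417  0.3061384 ] [1.11255725 1.40973174 0.1292822 ] 0.01471938535058402
from [0.5985 0.0639 0.1945] yaw -43.95 q [-0.1   0.25  1.56  0.01  1.33  0.67] rows 5
{"x":0.0001,"y":0.0002,"z":0.0015,"rx":-0.0009,"ry":0.0008,"rz":0.1607},
{"x":0.0001,"y":0.0002,"z":0.0015,"rx":-0.0009,"ry":0.0008,"rz":0.1607},
{"x":0.0001,"y":0.0002,"z":0.0015,"rx":-0.0009,"ry":0.0008,"rz":0.1607},
{"x":0.0001,"y":0.0002,"z":0.0015,"rx":-0.0009,"ry":0.0008,"rz":0.1607},
{"x":0.0002,"y":0.0001,"z":0.0015,"rx":-0.0009,"ry":0.0008,"rz":0.1607},
```

Request:
arm_command --increments '[{"x": 0, "y": 0, "z": 0, "rx": 0, "ry": 0, "rz": 0, "grip": -0.2}, {"x": 0, "y": 0, "z": 0, "rx": 0, "ry": 0, "rz": 0, "grip": -0.2}, {"x": -0.003, "y": 0, "z": 0.007, "rx": 0, "ry": 0, "rz": 0, "grip": -0.2}, {"x": 0, "y": 0, "z": 0.002, "rx": 0, "ry": 0, "rz": 0, "grip": -0.2}]'

```text
time: 5.0
eef_pos: [0.5965, 0.0662, 0.1855]
ee_rot: [0.927, -0.374, 0.001, -0.003]
force: [-0.5, 0.5, 0.5]
gripper_width: 0.0514
```

```bash
python3 - <<'E'
from h import *
s=get_state();print(s['force'],s['wrist_torque'],s['gripper_width'])
plan([.598,.063,.186],-44)
E
```

```text
[-0.48486145  0.50758302  0.54380477] [0.01021901 0.04526308 0.03809101] 0.05139560330895849
from [0.5965 0.0662 0.1855] yaw -43.96 q [-0.09  0.26  1.58  0.01  1.31  0.67] rows 1
{"x":0.0033,"y":0.0012,"z":-0.0005,"rx":-0.0060,"ry":0.0011,"rz":0.0006},
```

Request:
arm_command --increments '[{"x": 0, "y": 0, "z": 0, "rx": -0.005, "ry": 0, "rz": 0, "grip": 1}, {"x": 0, "y": 0, "z": 0, "rx": 0, "ry": 0, "rz": 0, "grip": 1}, {"x": 0, "y": 0, "z": 0, "rx": 0, "ry": 0, "rz": 0, "grip": 1}, {"x": 0, "y": 0, "z": 0, "rx": 0, "ry": 0, "rz": 0, "grip": 1}]'

```text
time: 5.5
eef_pos: [0.5985, 0.064, 0.1855]
ee_rot: [0.927, -0.375, 0.002, 0.0]
force: [0.7, 0.4, -1.0]
gripper_width: 0.0154
```

```bash
python3 - <<'E'
from h import *
s=get_state();print(s['force'],s['wrist_torque'],s['gripper_width'])
plan([.598,.063,.186],-90)
E
```

```text
[ 0.65469823  0.43467819 -1.04374381] [0.22762727 0.23165669 0.13012001] 0.01539204787961944
from [0.5985 0.064  0.1855] yaw -43.99 q [-0.09  0.26  1.57 -0.    1.31  0.68] rows 5
{"x":0.0001,"y":0.0002,"z":-0.0001,"rx":-0.0006,"ry":-0.0008,"rz":0.1606},
{"x":0.0001,"y":0.0002,"z":-0.0001,"rx":-0.0006,"ry":-0.0008,"rz":0.1606},
{"x":0.0001,"y":0.0002,"z":-0.0001,"rx":-0.0006,"ry":-0.0008,"rz":0.1606},
{"x":0.0002,"y":0.0002,"z":-0.0001,"rx":-0.0006,"ry":-0.0008,"rz":0.1606},
{"x":0.0002,"y":0.0001,"z":-0.0001,"rx":-0.0006,"ry":-0.0008,"rz":0.1606},
```

Request:
arm_command --increments '[{"x": 0, "y": 0, "z": 0, "rx": 0, "ry": 0, "rz": 0.16, "grip": 1}, {"x": 0, "y": 0, "z": 0, "rx": 0, "ry": 0, "rz": 0.16, "grip": 1}, {"x": 0, "y": 0, "z": 0, "rx": 0, "ry": 0, "rz": 0.16, "grip": 1}, {"x": 0, "y": 0, "z": 0, "rx": 0, "ry": 0, "rz": 0.16, "grip": 1}]'

```text
time: 6.0
eef_pos: [0.5985, 0.064, 0.1855]
ee_rot: [0.757, -0.654, 0.003, -0.0]
force: [2.1, -1.1, -0.3]
gripper_width: 0.0151
```

```bash
python3 - <<'E'
from h import *
s=get_state();print(s['force'],s['wrist_torque'],s['gripper_width'])
snap('top','t2')
plan([.598,.063,.186],-90)
import cv2
im=cv2.imread('pics/t2.png');cv2.imwrite('pics/t2z.png',cv2.resize(im[120:270,170:340],None,fx=4,fy=4,interpolation=2))
E
```

```text
[ 2.11920585 -1.0688249  -0.28064301] [0.21277977 0.03330481 0.27234743] 0.01511961321578499
from [0.5985 0.064  0.1856] yaw -82.0 q [-0.09  0.26  1.57 -0.    1.31  1.34] rows 1
{"x":0.0009,"y":0.0007,"z":-0.0004,"rx":-0.0043,"ry":-0.0031,"rz":0.1397},
```

View pics/t2z.png

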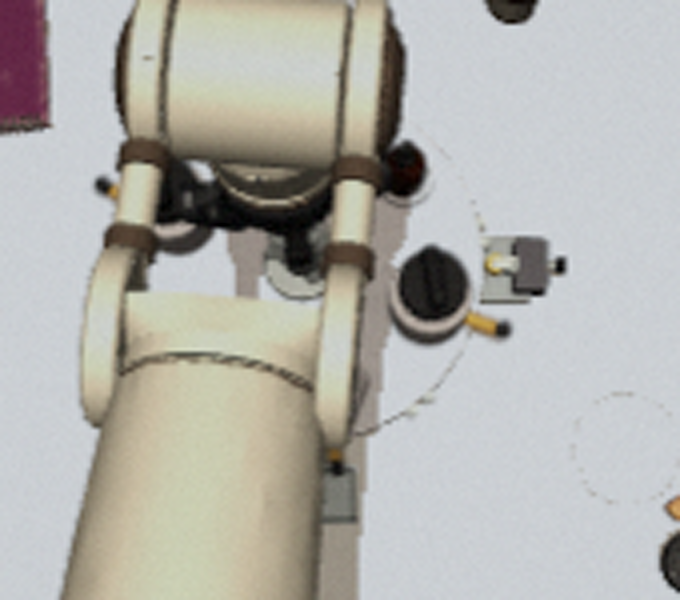

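Request:
arm_command --increments '[{"x": 0, "y": 0, "z": 0, "rx": 0, "ry": 0, "rz": 0.06, "grip": 1}, {"x": 0, "y": 0, "z": 0, "rx": 0, "ry": 0, "rz": 0.04, "grip": 1}, {"x": 0, "y": 0, "z": 0, "rx": 0, "ry": 0, "rz": 0, "grip": 1}]'

```text
time: 6.42
eef_pos: [0.5986, 0.064, 0.1855]
ee_rot: [0.723, -0.691, 0.003, -0.0]
force: [0.2, -1.5, -0.5]
gripper_width: 0.0152
```

```bash
python3 - <<'E'
from h import *
s=get_state();print(s['force'],s['wrist_torque'],s['gripper_width'])
plan([.598,.063,.186],-90)
E
```

```text
[ 0.18488488 -1.52228835 -0.53304537] [ 0.24958246  0.02997896 -0.0310353 ] 0.015196201188186337
from [0.5986 0.064  0.1855] yaw -87.43 q [-0.09  0.26  1.57 -0.    1.31  1.43] rows 1
{"x":0.0010,"y":0.0006,"z":-0.0005,"rx":-0.0045,"ry":-0.0032,"rz":0.0448},
```

Request:
arm_command --increments '[{"x": 0, "y": 0, "z": 0, "rx": 0, "ry": 0, "rz": 0.03, "grip": 1}, {"x": 0, "y": 0, "z": 0, "rx": 0, "ry": 0, "rz": 0, "grip": 1}]'

```text
time: 6.68
eef_pos: [0.5986, 0.064, 0.1856]
ee_rot: [0.712, -0.702, 0.003, -0.001]
force: [1.7, -0.6, -0.0]
gripper_width: 0.0147
```

```bash
python3 - <<'E'
from h import *
s=get_state();print(s['force'],s['wrist_torque'],s['gripper_width'])
plan([.598,.063,.186],-90)
E
```

```text
[ 1.74360008 -0.60326186 -0.04340795] [ 0.25004353  0.13189838 -0.72976667] 0.014725742036357225
from [0.5986 0.064  0.1856] yaw -89.21 q [-0.09  0.26  1.57 -0.    1.31  1.46] rows 1
{"x":0.0010,"y":0.0006,"z":-0.0004,"rx":-0.0046,"ry":-0.0027,"rz":0.0138},
```

Request:
arm_command --increments '[{"x": 0, "y": 0, "z": 0, "rx": 0, "ry": 0, "rz": 0.02, "grip": 1}, {"x": 0, "y": 0, "z": 0, "rx": 0, "ry": 0, "rz": 0.0, "grip": 1}]'

```text
time: 6.92
eef_pos: [0.5986, 0.064, 0.1855]
ee_rot: [-0.705, 0.709, -0.003, 0.001]
force: [0.6, -0.8, -0.2]
gripper_width: 0.015
```

```bash
python3 - <<'E'
from h import *
s=get_state();print(s['force'],s['wrist_torque'],s['gripper_width'])
plan([.598,.063,.186],-90)
E
```

```text
[ 0.63258112 -0.81558494 -0.1625146 ] [ 0.22743311  0.13054286 -0.16283235] 0.014997310978254064
from [0.5986 0.064  0.1855] yaw -90.37 q [-0.09  0.26  1.57 -0.    1.31  1.48] rows 1
{"x":0.0010,"y":0.0005,"z":-0.0005,"rx":-0.0046,"ry":-0.0027,"rz":-0.0064},
```

Request:
arm_command --increments '[{"x": 0, "y": 0, "z": 0, "rx": 0, "ry": 0, "rz": 0, "grip": -1}, {"x": 0, "y": 0, "z": 0, "rx": 0, "ry": 0, "rz": 0, "grip": -1}, {"x": 0, "y": 0, "z": 0, "rx": 0, "ry": 0, "rz": 0, "grip": -1}, {"x": 0, "y": 0, "z": -0.06, "rx": 0, "ry": 0, "rz": 0, "grip": -1}, {"x": 0, "y": 0.03, "z": -0.05, "rx": 0, "ry": 0, "rz": 0, "grip": -1}]'

```text
time: 7.55
eef_pos: [0.5658, 0.0646, 0.2928]
ee_rot: [-0.705, 0.709, 0.001, -0.003]
force: [0.3, -0.4, 0.3]
gripper_width: 0.0853
```

Request:
arm_command --increments '[{"x": 0, "y": 0.03, "z": 0, "rx": 0, "ry": 0, "rz": 0, "grip": -1}, {"x": 0, "y": 0, "z": 0, "rx": 0, "ry": 0, "rz": 0, "grip": -1}]'

```text
time: 7.8
eef_pos: [0.5364, 0.0648, 0.2988]
ee_rot: [-0.706, 0.709, -0.003, 0.0]
force: [0.6, 0.4, 0.4]
gripper_width: 0.0852
```

```bash
python3 - <<'E'
from h import *
np.set_printoptions(precision=4,suppress=True)
cp=campose('wrist'); n='wrist'; snap(n,'w4')
for l,z in(('grip_bar',.2),('hex_neck',.12),('front_mark',.034),('cap_1',.12)):
    for d in spot_point(n,l)[:4]: print(n,l,round(d['p'],2),np.round(d['at'],1),onz(n,d['at'],z,cp))
plan([.4986,.065,.30],-90)
s=get_state();print(s['time'],s['eef_pos'])
E
```

```text
wrist front_mark 0.54 [253.3 122.7] [0.593 0.064 0.034]
wrist cap_1 0.98 [325.3 161.5] [ 0.5504 -0.0227  0.12  ]
wrist cap_1 0.96 [254.5  22.2] [0.7017 0.0625 0.12  ]
wrist cap_1 0.74 [257.7 199.1] [0.5031 0.0591 0.12  ]
from [0.5377 0.0645 0.2974] yaw -90.25 q [-0.1   0.03  1.6  -0.    1.5   1.47] rows 1
{"x":-0.0003,"y":0.0391,"z":-0.0027,"rx":-0.0021,"ry":-0.0032,"rz":-0.0044},
8.05 [0.5377 0.0645 0.2974]
```

View pics/w4.png

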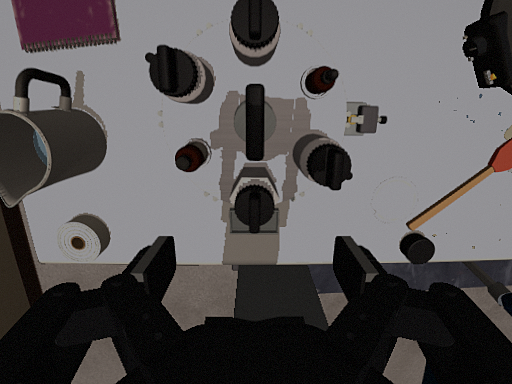

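```bash
python3 - <<'E'
from h import *
np.set_printoptions(precision=4,suppress=True)
cp=campose('wrist')
for uv in((255,185),(254.5,205),(254.5,225)): print(onz('wrist',uv,.168,cp))
for uv in((255,86),(255,158)): print('bar',onz('wrist',uv,.21,cp))
plan([.4986,.065,.20],-90.5)
E
```

```text
[0.5357 0.0626 0.168 ]
[0.5136 0.0632 0.168 ]
[0.4904 0.0633 0.168 ]
bar [0.6297 0.0626 0.21  ]
bar [0.5712 0.0628 0.21  ]
from [0.5377 0.0645 0.2974] yaw -90.25 q [-0.1   0.03  1.6  -0.    1.5   1.47] rows 2
{"x":-0.0003,"y":0.0196,"z":0.0487,"rx":-0.0010,"ry":-0.0016,"rz":0.0022},
{"x":-0.0002,"y":0.0196,"z":0.0487,"rx":-0.0010,"ry":-0.0016,"rz":0.0022},
```

Request:
arm_command --increments '[{"x": 0, "y": 0.02, "z": 0.02, "rx": -0.002, "ry": -0.003, "rz": 0.003, "grip": -1}, {"x": 0, "y": 0.019, "z": 0.04, "rx": 0, "ry": 0, "rz": 0, "grip": -1}, {"x": 0, "y": 0, "z": 0.04, "rx": 0, "ry": 0, "rz": 0, "grip": -1}, {"x": 0, "y": 0, "z": 0.02, "rx": 0, "ry": 0, "rz": 0, "grip": -1}, {"x": 0, "y": 0, "z": 0, "rx": 0, "ry": 0, "rz": 0, "grip": -1}]'

```text
time: 8.68
eef_pos: [0.499, 0.0644, 0.1715]
ee_rot: [-0.704, 0.71, 0.001, -0.001]
force: [-0.1, -0.0, -1.0]
gripper_width: 0.0852
```

```bash
python3 - <<'E'
from h import *
np.set_printoptions(precision=4,suppress=True)
cp=campose('wrist'); n='wrist'; snap(n,'w5')
plan([.4986,.065,.147],-90.5)
s=get_state();print(s['time'],s['force'])
E
```

```text
from [0.4997 0.0643 0.1726] yaw -90.45 q [-0.11  0.03  1.86 -0.    1.26  1.47] rows 1
{"x":-0.0007,"y":0.0011,"z":0.0256,"rx":0.0016,"ry":0.0000,"rz":0.0009},
8.725 [ 0.4251  0.4367 -0.5652]
```

View pics/w5.png

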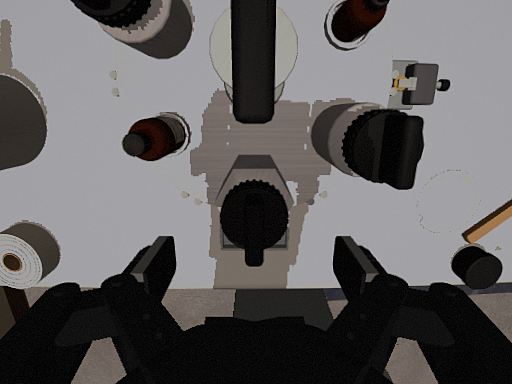

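```bash
python3 - <<'E'
from h import *
np.set_printoptions(precision=4,suppress=True)
cp=campose('wrist');e=get_state()['eef_pos']
print(proj('wrist',[e,[.4986,.0645,.168],[.4776,.0645,.168],[.5196,.0645,.168],[.5665,.064,.21],[.4986,.0645,.142]],cp))
E
```

```text
[[253.455  239.8365]
 [253.0858 237.9918]
 [253.3763 268.3056]
 [252.7733 205.1575]
 [252.6616 126.47  ]
 [253.1558 221.0342]]
```

Request:
arm_command --increments '[{"x": 0, "y": 0, "z": 0.025, "rx": 0.001, "ry": 0, "rz": 0, "grip": -1}, {"x": 0, "y": 0, "z": 0, "rx": 0, "ry": 0, "rz": 0, "grip": -1}]'

```text
time: 8.98
eef_pos: [0.502, 0.064, 0.1498]
ee_rot: [-0.704, 0.71, -0.001, 0.001]
force: [0.1, 0.5, 0.5]
gripper_width: 0.0853
```

```bash
python3 - <<'E'
from h import *
plan([.4986,.065,.147],-90.5)
s=get_state();print(s['time'],s['force'],s['wrist_torque'])
E
```

```text
from [0.502  0.064  0.1498] yaw -90.45 q [-0.11  0.06  1.88 -0.    1.21  1.47] rows 1
{"x":-0.0009,"y":0.0034,"z":0.0028,"rx":-0.0035,"ry":-0.0004,"rz":0.0009},
8.975 [0.0581984  0.525045   0.45998167] [ 0.05802659 -0.0411586   0.00079539]
```

Request:
arm_command --increments '[{"x": 0, "y": 0.002, "z": 0.003, "rx": -0.003, "ry": 0, "rz": 0, "grip": -1}, {"x": 0, "y": 0, "z": 0, "rx": 0, "ry": 0, "rz": 0, "grip": 1}, {"x": 0, "y": 0, "z": 0, "rx": 0, "ry": 0, "rz": 0, "grip": 1}, {"x": 0, "y": 0, "z": 0, "rx": 0, "ry": 0, "rz": 0, "grip": 1}, {"x": 0, "y": 0, "z": 0, "rx": 0, "ry": 0, "rz": 0, "grip": 1}]' --grip_force 50

```text
time: 9.6
eef_pos: [0.5032, 0.0637, 0.1515]
ee_rot: [-0.704, 0.71, -0.003, 0.002]
force: [0.5, 1.1, 0.1]
gripper_width: 0.0125
```

```bash
python3 - <<'E'
from h import *
plan([.4986,.065,.147],-90.5)
s=get_state();print(s['time'],s['force'],s['wrist_torque'],s['gripper_width'])
E
```

```text
from [0.5032 0.0637 0.1515] yaw -90.44 q [-0.11  0.05  1.87 -0.    1.21  1.47] rows 1
{"x":-0.0012,"y":0.0046,"z":0.0045,"rx":-0.0082,"ry":-0.0012,"rz":0.0010},
9.6 [0.48871106 1.13936394 0.12019508] [0.14168803 0.02288423 0.02821856] 0.012456966664783341
```

Request:
arm_command --increments '[{"x": 0, "y": 0, "z": 0, "rx": 0, "ry": 0, "rz": 0, "grip": 0}, {"x": 0, "y": 0, "z": 0, "rx": 0, "ry": 0, "rz": 0, "grip": 0}, {"x": 0, "y": 0.004, "z": 0.005, "rx": -0.008, "ry": 0, "rz": 0, "grip": 0}, {"x": 0, "y": 0, "z": 0, "rx": 0, "ry": 0, "rz": 0, "grip": 0}]'

```text
time: 10.1
eef_pos: [0.4986, 0.0638, 0.1459]
ee_rot: [-0.704, 0.71, -0.0, -0.001]
force: [0.1, -0.9, -1.1]
gripper_width: 0.0428
```

```bash
python3 - <<'E'
from h import *
plan([.4995,.0645,.147],-90.5)
s=get_state();print(s['time'],s['force'],s['wrist_torque'],s['gripper_width'])
E
```

```text
from [0.4986 0.0638 0.1459] yaw -90.44 q [-0.11  0.06  1.88 -0.    1.2   1.47] rows 1
{"x":-0.0007,"y":-0.0009,"z":-0.0012,"rx":0.0011,"ry":-0.0012,"rz":0.0010},
10.1 [ 0.13294951 -0.93363013 -1.07146893] [-0.02806148  0.04569805  0.03401055] 0.042778908797347616
```

Request:
arm_command --increments '[{"x": 0, "y": 0, "z": 0, "rx": 0, "ry": 0, "rz": 0, "grip": 1}, {"x": 0, "y": 0, "z": 0, "rx": 0, "ry": 0, "rz": 0, "grip": 1}, {"x": 0, "y": 0, "z": 0, "rx": 0, "ry": 0, "rz": 0, "grip": 1}, {"x": 0, "y": 0, "z": 0, "rx": 0, "ry": 0, "rz": 0, "grip": 1}]'

```text
time: 10.6
eef_pos: [0.4988, 0.0641, 0.146]
ee_rot: [-0.704, 0.71, 0.0, -0.0]
force: [1.2, 0.9, 0.3]
gripper_width: 0.0111
```

```bash
python3 - <<'E'
from h import *
plan([.4995,.0645,.147],-90.5)
s=get_state();print(s['time'],s['force'],s['wrist_torque'],s['gripper_width'])
E
```

```text
from [0.4988 0.0641 0.146 ] yaw -90.45 q [-0.11  0.06  1.88 -0.    1.2   1.47] rows 1
{"x":-0.0005,"y":-0.0007,"z":-0.0010,"rx":0.0006,"ry":-0.0005,"rz":0.0009},
10.6 [1.22002995 0.93169739 0.3026568 ] [ 0.12978531 -0.06540144  0.04850356] 0.011118096405634322
```

Request:
arm_command --increments '[{"x": 0, "y": 0, "z": 0, "rx": 0, "ry": 0, "rz": -0.05, "grip": 1}, {"x": 0, "y": 0, "z": 0, "rx": 0, "ry": 0, "rz": 0, "grip": 1}]'

```text
time: 10.85
eef_pos: [0.4989, 0.0645, 0.146]
ee_rot: [0.722, -0.692, -0.0, -0.0]
force: [-0.5, 0.4, -0.6]
gripper_width: 0.0112
```

```bash
python3 - <<'E'
from h import *
plan([.4995,.0645,.147],-90.5)
s=get_state();print(s['time'],s['force'],s['wrist_torque'],s['gripper_width'])
E
```

```text
from [0.4989 0.0645 0.146 ] yaw -87.55 q [-0.11  0.06  1.88  0.    1.2   1.42] rows 1
{"x":0.0000,"y":-0.0006,"z":-0.0010,"rx":0.0003,"ry":0.0004,"rz":0.0515},
10.85 [-0.54494677  0.4378612  -0.60442533] [ 0.11372337  0.01570665 -0.03425448] 0.01118420378958439
```

Torque is tiny so far; going on in small steps.

Request:
arm_command --increments '[{"x": 0, "y": 0, "z": 0, "rx": 0, "ry": 0, "rz": -0.03, "grip": 1}, {"x": 0, "y": 0, "z": 0, "rx": 0, "ry": 0, "rz": 0, "grip": 1}]'

```text
time: 11.1
eef_pos: [0.4989, 0.0645, 0.146]
ee_rot: [0.732, -0.681, -0.0, -0.0]
force: [1.0, -0.3, -0.3]
gripper_width: 0.0111
```

```bash
python3 - <<'E'
from h import *
plan([.4995,.0645,.147],-90.5)
s=get_state();print(s['time'],s['force'],s['wrist_torque'],s['gripper_width'])
E
```

```text
from [0.4989 0.0645 0.146 ] yaw -85.82 q [-0.11  0.06  1.88  0.    1.2   1.39] rows 1
{"x":0.0000,"y":-0.0006,"z":-0.0010,"rx":0.0003,"ry":0.0007,"rz":0.0817},
11.1 [ 1.03123848 -0.34591729 -0.32512964] [ 0.1528348  -0.06522364 -0.20651142] 0.011115181514234927
```

Request:
arm_command --increments '[{"x": 0, "y": 0, "z": 0, "rx": 0, "ry": 0, "rz": -0.02, "grip": 1}, {"x": 0, "y": 0, "z": 0, "rx": 0, "ry": 0, "rz": 0, "grip": 1}]'

```text
time: 11.35
eef_pos: [0.4989, 0.0645, 0.146]
ee_rot: [0.739, -0.673, -0.0, -0.0]
force: [0.0, 0.9, 0.1]
gripper_width: 0.0113
```

```bash
python3 - <<'E'
from h import *
plan([.4995,.0645,.147],-90.5)
s=get_state();print(s['time'],s['force'],s['wrist_torque'],s['gripper_width'])
E
```

```text
from [0.4989 0.0645 0.146 ] yaw -84.65 q [-0.11  0.06  1.88  0.    1.2   1.36] rows 1
{"x":0.0001,"y":-0.0006,"z":-0.0010,"rx":0.0002,"ry":0.0009,"rz":0.1021},
11.35 [0.01913485 0.88031741 0.05391275] [ 0.20454647 -0.0067816  -0.27980476] 0.011295284497951358
```

```bash
python3 - <<'E'
from h import *
snap('wrist','w6')
T=[get_state()['wrist_torque'][2]]
for i in range(4):
    snapshot('wrist');T.append(get_state()['wrist_torque'][2])
print(T)
E
```

```text
[np.float64(-0.315716075911648), np.float64(-0.3210790009976971), np.float64(-0.3585749024640299), np.float64(-0.32992268517418444), np.float64(-0.32219683108010405)]
```

View pics/w6.png

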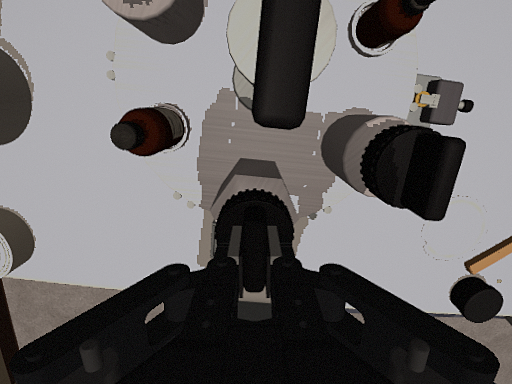

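Request:
arm_command --increments '[{"x": 0, "y": 0, "z": 0, "rx": 0, "ry": 0, "rz": 0.05, "grip": 1}, {"x": 0, "y": 0, "z": 0, "rx": 0, "ry": 0, "rz": 0.05, "grip": 1}, {"x": 0, "y": 0, "z": 0, "rx": 0, "ry": 0, "rz": 0.0, "grip": 1}]'

```text
time: 11.98
eef_pos: [0.4988, 0.0641, 0.1459]
ee_rot: [-0.705, 0.71, 0.0, -0.0]
force: [0.1, 0.9, 0.3]
gripper_width: 0.0107
```

```bash
python3 - <<'E'
from h import *
plan([.4995,.0645,.147],-90.5)
s=get_state();print(s['time'],s['force'],s['wrist_torque'],s['gripper_width'])
E
```

```text
from [0.4988 0.0641 0.1459] yaw -90.42 q [-0.11  0.06  1.88 -0.    1.2   1.47] rows 1
{"x":-0.0004,"y":-0.0007,"z":-0.0011,"rx":0.0007,"ry":-0.0005,"rz":0.0014},
11.975 [0.10786191 0.86525184 0.25343585] [ 0.0768182   0.00550467 -0.04641649] 0.0106763305726063
```

Request:
arm_command --increments '[{"x": 0, "y": 0, "z": 0, "rx": 0, "ry": 0, "rz": 0.05, "grip": 1}, {"x": 0, "y": 0, "z": 0, "rx": 0, "ry": 0, "rz": 0, "grip": 1}]'

```text
time: 12.22
eef_pos: [0.4987, 0.0639, 0.1459]
ee_rot: [-0.687, 0.726, -0.0, -0.001]
force: [0.2, 0.4, -0.3]
gripper_width: 0.0105
```

```bash
python3 - <<'E'
from h import *
plan([.4995,.0645,.147],-90.5)
s=get_state();print(s['time'],s['force'],s['wrist_torque'],s['gripper_width'])
E
```

```text
from [0.4987 0.0639 0.1459] yaw -93.17 q [-0.11  0.06  1.88 -0.    1.2   1.51] rows 1
{"x":-0.0006,"y":-0.0008,"z":-0.0012,"rx":0.0009,"ry":-0.0013,"rz":-0.0467},
12.225 [ 0.16548962  0.37998421 -0.32759624] [ 0.00943888 -0.02411926  0.07160146] 0.010470491260438973
```

Request:
arm_command --increments '[{"x": 0, "y": 0, "z": 0, "rx": 0, "ry": 0, "rz": 0.05, "grip": 1}, {"x": 0, "y": 0, "z": 0, "rx": 0, "ry": 0, "rz": 0, "grip": 1}]'

```text
time: 12.48
eef_pos: [0.4986, 0.0637, 0.1458]
ee_rot: [-0.67, 0.743, -0.0, -0.001]
force: [0.8, 0.3, -0.1]
gripper_width: 0.0106
```

```bash
python3 - <<'E'
from h import *
plan([.4995,.0645,.147],-90.5)
s=get_state();print(s['time'],s['force'],s['wrist_torque'],s['gripper_width'])
E
```

```text
from [0.4986 0.0637 0.1458] yaw -95.89 q [-0.11  0.06  1.88 -0.    1.2   1.56] rows 1
{"x":-0.0009,"y":-0.0008,"z":-0.0012,"rx":0.0010,"ry":-0.0019,"rz":-0.0942},
12.475 [ 0.75594849  0.33045589 -0.10306873] [ 0.00079604 -0.005244    0.01065432] 0.010646041655835025
```

Request:
arm_command --increments '[{"x": 0, "y": 0, "z": 0, "rx": 0, "ry": 0, "rz": 0.03, "grip": 1}, {"x": 0, "y": 0, "z": 0, "rx": 0, "ry": 0, "rz": 0, "grip": 1}]'

```text
time: 12.72
eef_pos: [0.4986, 0.0636, 0.1459]
ee_rot: [-0.659, 0.752, -0.0, -0.001]
force: [0.6, 0.7, -0.1]
gripper_width: 0.0113
```

```bash
python3 - <<'E'
from h import *
plan([.4995,.0645,.147],-90.5)
s=get_state();print(s['time'],s['force'],s['wrist_torque'],s['gripper_width'])
E
```

```text
from [0.4986 0.0636 0.1459] yaw -97.61 q [-0.11  0.06  1.88 -0.    1.2   1.59] rows 1
{"x":-0.0010,"y":-0.0008,"z":-0.0011,"rx":0.0010,"ry":-0.0020,"rz":-0.1240},
12.725 [ 0.553299    0.74294115 -0.06685038] [0.0541196  0.02922551 0.05929433] 0.011336313262847945
```

Request:
arm_command --increments '[{"x": 0, "y": 0, "z": 0, "rx": 0, "ry": 0, "rz": 0.16, "grip": 1}, {"x": 0, "y": 0, "z": 0, "rx": 0, "ry": 0, "rz": 0.16, "grip": 1}, {"x": 0, "y": 0, "z": 0, "rx": 0, "ry": 0, "rz": 0.16, "grip": 1}, {"x": 0, "y": 0, "z": 0, "rx": 0, "ry": 0, "rz": 0.16, "grip": 1}, {"x": 0, "y": 0, "z": 0, "rx": 0, "ry": 0, "rz": 0.16, "grip": 1}]'

```text
time: 13.35
eef_pos: [0.4984, 0.0635, 0.1459]
ee_rot: [-0.303, 0.953, -0.001, -0.001]
force: [-0.6, -1.2, 0.2]
gripper_width: 0.0111
```

```bash
python3 - <<'E'
from h import *
plan([.4995,.0645,.147],-162)
s=get_state();print(s['time'],s['force'],s['wrist_torque'],s['gripper_width'])
E
```

```text
from [0.4984 0.0635 0.1459] yaw -144.74 q [-0.11  0.06  1.88 -0.    1.2   2.41] rows 2
{"x":-0.0008,"y":0.0001,"z":-0.0006,"rx":-0.0007,"ry":-0.0014,"rz":0.1507},
{"x":-0.0007,"y":0.0002,"z":-0.0006,"rx":-0.0007,"ry":-0.0014,"rz":0.1507},
13.35 [-0.60657651 -1.15614824  0.21300006] [-0.03996062  0.02653169  0.02293148] 0.0111180301164782
```

Request:
arm_command --increments '[{"x": 0, "y": 0, "z": 0, "rx": 0, "ry": 0, "rz": 0.15, "grip": 1}, {"x": 0, "y": 0, "z": 0, "rx": 0, "ry": 0, "rz": 0.14, "grip": 1}, {"x": 0, "y": 0, "z": -0.003, "rx": 0, "ry": 0, "rz": 0, "grip": 1}, {"x": 0, "y": 0, "z": -0.003, "rx": 0, "ry": 0, "rz": 0, "grip": 1}]'

```text
time: 13.85
eef_pos: [0.498, 0.0635, 0.1519]
ee_rot: [-0.16, 0.987, -0.001, -0.002]
force: [0.1, 0.0, -0.8]
gripper_width: 0.0109
```

```bash
python3 - <<'E'
from h import *
plan([.4985,.0638,.22])
s=get_state();print(s['time'],s['force'],s['wrist_torque'],s['gripper_width'])
E
```

```text
from [0.498  0.0635 0.1519] yaw -161.61 q [-0.11  0.05  1.88 -0.    1.22  2.71] rows 2
{"x":-0.0002,"y":0.0000,"z":-0.0340,"rx":-0.0007,"ry":-0.0018,"rz":0.0000},
{"x":-0.0002,"y":0.0001,"z":-0.0340,"rx":-0.0007,"ry":-0.0018,"rz":0.0000},
13.85 [ 0.09425317  0.01354812 -0.84257895] [-0.02294839 -0.01126725  0.0370293 ] 0.010891146723693198
```

Request:
arm_command --increments '[{"x": 0, "y": 0, "z": -0.014, "rx": 0, "ry": -0.002, "rz": 0, "grip": 1}, {"x": 0, "y": 0, "z": -0.014, "rx": 0, "ry": -0.002, "rz": 0, "grip": 1}, {"x": 0, "y": 0, "z": -0.014, "rx": 0, "ry": 0, "rz": 0, "grip": 1}, {"x": 0, "y": 0, "z": -0.014, "rx": 0, "ry": 0, "rz": 0, "grip": 1}, {"x": 0, "y": 0, "z": 0, "rx": 0, "ry": 0, "rz": 0, "grip": 1}]'

```text
time: 14.48
eef_pos: [0.4991, 0.0634, 0.2141]
ee_rot: [-0.161, 0.987, -0.001, 0.002]
force: [-0.1, 0.3, -0.0]
gripper_width: 0.0104
```

Request:
arm_command --increments '[{"x": 0, "y": 0, "z": 0, "rx": 0, "ry": 0, "rz": 0, "grip": 1}, {"x": 0, "y": 0, "z": 0, "rx": 0, "ry": 0, "rz": 0, "grip": 1}]'

```text
time: 14.72
eef_pos: [0.4986, 0.0634, 0.2134]
ee_rot: [-0.161, 0.987, -0.001, 0.002]
force: [-0.3, 0.1, -1.7]
gripper_width: 0.0109
```

```bash
python3 - <<'E'
from h import *
s=get_state();print(s['time'],s['eef_pos'],s['force'],s['wrist_torque'],s['gripper_width'])
cp=campose('wrist');snap('wrist','w7');snap('scene','s7')
print(proj('wrist',[[.4985,.064,.138],[.5665,.064,.21],[.6985,.064,.142]],cp))
np.set_printoptions(precision=4,suppress=True)
for d in spot_point('wrist','cap_1')[:4]: print(d['p'],d['at'],onz('wrist',d['at'],.12,cp))
for d in spot_point('wrist','hex_neck')[:2]: print('hn',d['p'],d['at'],onz('wrist',d['at'],.12,cp))
for d in spot_point('scene','cap_1')[:4]: print('s',d['p'],d['at'],onz('scene',d['at'],.12))
im=cv2.imread('pics/s7.png');cv2.imwrite('pics/s7z.png',cv2.resize(im[80:300,120:400],None,fx=2.8,fy=2.7,interpolation=2))
E
```

```text
14.725 [0.49862937 0.06343213 0.21336893] [-0.32245168  0.13483304 -1.74888117] [-0.02881097  0.01298493  0.01444248] 0.010924463665426811
[[254.31177788 200.55728792]
 [142.92462639 204.00609506]
 [ 19.82140431 126.58005486]]
0.88 [229.3, 80.0] [ 0.5494 -0.0225  0.12  ]
0.74 [42.6, 121.5] [0.6964 0.0601 0.12  ]
0.59 [255.7, 218.2] [0.4898 0.0858 0.12  ]
0.59 [78.7, 232.3] [0.6492 0.1559 0.12  ]
hn 0.96 [255.6, 196.1] [0.4969 0.0652 0.12  ]
hn 0.71 [177.9, 144.3] [0.5764 0.042  0.12  ]
s 0.71 [249.9, 191.9] [ 0.5499 -0.0102  0.12  ]
s 0.55 [190.0, 193.9] [0.6601 0.1584 0.12  ]
s 0.48 [239.9, 182.6] [ 0.6329 -0.0286  0.12  ]
s 0.44 [211.0, 184.0] [0.6853 0.0589 0.12  ]
```

View pics/w7.png

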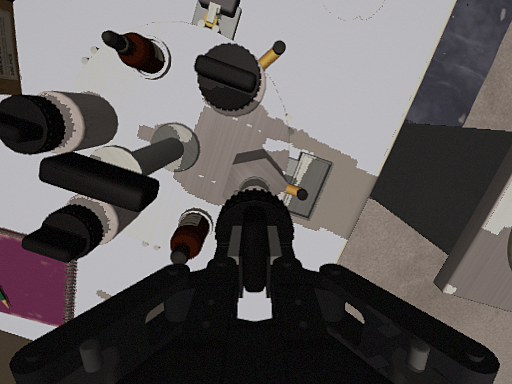

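View pics/s7z.png

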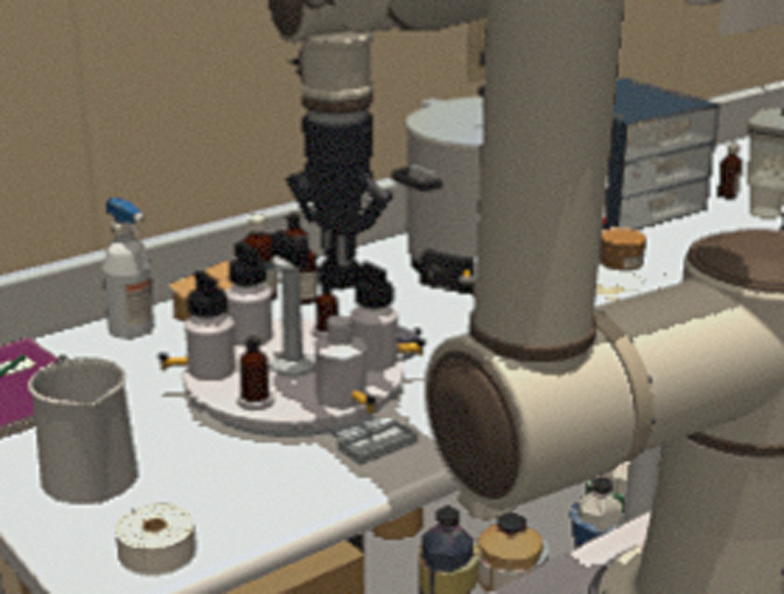

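```bash
python3 - <<'E'
from h import *
s=get_state();print(s['time'],s['eef_pos'],s['gripper_width'],np.abs(s['dq']).max())
print(job_done())
E
```

```text
14.975 [0.49873607 0.06344911 0.21350713] 0.010824778070913513 0.0013137512594418614
the job is handed in; nothing more can be done
None
```

I turned the six-sided canister to the front notch, took its cap off and handed the job in at 15.0 s. At hand-in the cap was held upright and still, about 67 mm above its neck. `job_done()` gives no verdict, so success rests on my own checks.

- **Turning:** I gripped the bar on the column and turned the carousel about 46° clockwise. The roller pulled it in at the end, up to 0.73 Nm, and I let go about a degree from rest. All four caps were on while it turned.
- **Unscrewing:** Counter-clockwise, the resistance rose to about 0.32 Nm by 6°, so I stopped and reversed. Clockwise it turned lightly, under 0.1 Nm, so this thread is left-handed. I turned it about 71° and it lifted off with no noticeable force.

**Last checks:**
- The pictures show the cap in the fingers, the six-sided neck bare and its tap over the tray.
- The three round canisters still have their caps on. I judged this from the pictures, not from a measurement of how far down each cap sits.
- The network put the six-sided neck at (0.497, 0.065). I expected (0.499, 0.065), so it is in the front notch within camera error.
- The label roll and pitcher looked untouched. I did not re-measure the small tin or the spatula, and nothing came near them.

**Disagreements:** The wrist camera was 2 to 3 mm off the arm's own readings. Both first grips sat too high and were redone lower.

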